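# Open the air cock with its key from the key rail

## Task

Open the brass air cock fully with its own key, the longest of the three hanging on the key rail. Unhook that key and carry it clear, lay it flat on the free bench top and let go, then take a fresh grip on its handle, push it right down over the cock's square spindle, turn anticlockwise (seen from above) as far as it goes, and leave it sitting there. Turn the cock only with the key, leave the other two keys on their hooks and do not knock or shift the bottles, jar, vial and weight.

Things in the scene. Friction and masses are not known exactly. Their poses are not given: they have to be found in the camera images.
- cock_key: The cock's key, longest of three flat steel keys, 153 mm long, heads 20 thick, both faces alike. Origin: centre of the 13.8 mm square hole through its round head (34 mm across; hole sides along x, y; axis z). x runs up the straight handle (16 mm wide along y, 9 thick) to the centre of its hanging eye, 120 mm away (32 mm across, 22 mm hole). Starts hanging on any of the hooks, x up. 0.15 to 0.22 kg. Flat on the bench: origin 10 mm up.
- medium_key: Middle key, does not fit the cock: 124 mm long, heads 20 thick, both faces alike. Origin: centre of the 10 mm square hole through its round head (27 mm across; hole sides along x, y; axis z). x runs up the straight handle (16 mm wide along y, 9 thick) to the centre of its hanging eye, 94 mm away (32 mm across, 22 mm hole). Starts hanging on any of the hooks, x up.
- short_key: Shortest key, does not fit the cock: 102 mm long, heads 20 thick, both faces alike. Origin: centre of the 8 mm square hole through its round head (23 mm across; hole sides along x, y; axis z). x runs up the straight handle (16 mm wide along y, 9 thick) to the centre of its hanging eye, 74 mm away (32 mm across, 22 mm hole). Starts hanging on any of the hooks, x up.
- key_rail: Fixed rail, turned side-on so that its front looks to the left (+y): base 85x226x8 mm, two posts, level bar. Origin on the bench under the bar, z up, front -x. Steel hooks at y = -75, 0, 75 mm: 6 mm rods, axis 215 mm up, from the bar (x = -10) to x = -62 mm, where the tip turns up, ending 8 mm above the rod's top. Keys hang near x = -42 mm, open space behind. To come off a key is lifted 8 to 15 mm, then drawn forward over the tip.
- cock: Brass plug cock on a fixed base plate 85x110x6 mm. Origin on the bench under the spindle, z up, pipe along y (axis 38 mm up, 27 mm thick). The -y end is a hose nipple reaching out 90 mm; at y = +85 mm a pressure gauge stands on the pipe (disc 45 mm across, 24 thick, facing -x, 74 to 120 mm up) and blocks a key handle pointing that way.
- seat (a point): Centre of the flat top of the cock's gland nut (29 mm across), 64 mm above the bench on the spindle's axis; axes as the cock's. The square spindle stands 32 mm up from here: 12 mm square, its top 8 mm tapering to 5.6 mm. A key is fully down when its lower face rests on the nut (key origin 10 mm above this point).
- spindle (a joint): Spindle angle about the vertical, rad: 0 shut, growing anticlockwise seen from above to a stop at 1.57 (quarter turn, fully open). At angle a the square's sides are turned by a from the cock's x and y axes. It stays where left, turns at about 0.2 N m, and starts cracked open by 0.2 to 0.5. A key on it has about 0.15 rad of play either way and may sag a little.
- gas_rig: Fixed steel air rig at the back left: keep clear. Origin under its middle; axes as the world's; it fills x -55 to 60, y -140 to 115 mm, 492 mm high. To its right in the same frame stand two stacked controller boxes, also to be kept clear: the lower fills x > 15, y -396 to -125 mm up to 204 mm high, the upper x > 68, y -325 to -114 mm from there up to 425 mm.
- amber_bottle: Brown glass bottle, 56 mm thick, 114 mm tall, standing behind the cock. Origin under its centre.
- jar: White plastic jar with green lid, 52 mm thick, 67 mm tall, beyond the gauge. Origin under its centre.
- vial: Glass vial with black cap, 27 mm thick, 56 mm tall, standing on the bench between rail and cock, near the front edge. Origin under its centre.
- weight: Brass knob weight, 25 mm thick, 30 mm tall, on the bench at the right, near its front edge. Origin under its centre.
- wash_bottle: White wash bottle with red spout, 65 x 78 mm, 175 mm tall, at the left of the bench. Origin under its centre.
Not all that is in view belongs to the job. What is shaped like the short_key but blue is not meant.

How it is judged (in metres and radians):
On the way, in this order (a step that is already met when the one before it is completed fails the run):
1. the longest key is off its hook, held in the fingers, clear in front of the rail (contact force between the fingers and cock_key above 0.5 N and x of cock_key in the frame of key_rail below -0.085 m and height (world z) of cock_key above 0.04 m), for 0.1 s.
2. the key lies flat on the bench, let go (angle between the z axis of cock_key and the z axis of cock, either way round below 0.1 rad and height (world z) of cock_key below 0.018 m and contact force between the fingers and cock_key below 0.05 N and linear speed of cock_key below 0.03 m/s), for 0.2 s.
3. the key sits fully down on the spindle before the cock is turned (horizontal distance between cock_key and seat below 0.004 m and z of cock_key in the frame of seat between 0.005 and 0.017 m and angle between the z axis of cock_key and the z axis of cock, either way round below 0.2 rad and value of joint spindle below 0.9 rad), for 0.1 s.
At the end, for the whole second after the job is handed in: The cock is fully open (spindle angle over 1.4 rad of 1.57) and the longest key, released and still, sits flat (within 0.2 rad) and fully down on the spindle: origin within 4 mm of its axis and 5 to 17 mm above the nut. The other two keys still hang on the rail (horizontal distance between cock_key and seat below 0.004 m and z of cock_key in the frame of seat between 0.005 and 0.017 m and angle between the z axis of cock_key and the z axis of cock, either way round below 0.2 rad and value of joint spindle above 1.4 rad and linear speed of cock_key below 0.02 m/s and contact force between the fingers and cock_key below 0.05 N and height (world z) of each of medium_key, short_key above 0.08 m); the robot touches nothing.
It fails at once if a bottle, the jar, the vial or the weight is shifted more than 30 mm or tipped (distance of any of amber_bottle, jar, vial, weight, wash_bottle from where it was at the start of the episode above 0.03 m or angle between any of amber_bottle, jar, vial, weight, wash_bottle's own z axis and vertical above 0.4 rad).
It fails at once if the medium or short key is pushed more than 40 mm away or taken off its hook (distance of any of medium_key, short_key from where it was at the start of the episode above 0.04 m).
It also fails if it takes over 72 s, if anything falls off the work surface, if the arm or the gripper's body presses on something with over 40 N, if the wrist force passes 120 N, or if a joint passes its speed limit or range.

## Robot

A 6-joint arm with a two-finger parallel gripper is mounted at the origin on a cart in front of the work surface, level with it; the furniture and walls round the work are solid. World frame = base frame: x ahead of the robot, y to its left, z up, the work surface at z = 0. Lengths are in mm, angles in rad, forces in N, time in s.
With the tool pointing down it reaches from about 400 to 925 mm from the base axis. Payload 3.4 kg.
Tool frame: the origin (TCP) lies at the very end of the fingers, on their centre line; the grasp point (between the pads) lies ctrl.grip_depth behind it (ctrl.grip_depth is the distance from the TCP to the grasp point, in mm); z points along the fingers, y is the line along which they close (so a half turn about z gives the same grasp; the last joint's range is limited). The gripper opens to 85 mm and grips with 20 to 120 N. Pads are 22 mm wide; open, the fingers measure 114 mm over their backs; the gripper's body (76 mm by 85 mm) begins 54 mm behind the grasp point. The pads swing forward as they close: fully open they stand 13 mm farther back than shut.
Start: joints at [1.22, 0.307, 1.506, -0, 1.328, -0.073], TCP at [157.712, 552.954, 231.305] pointing down, gripper open.
Joint ranges: [-3.12, 3.12], [-1.05, 2.28], [0.14, 2.33], [-1.42, 4.57], [0.1, 2.73], [-2.68, 2.68]. Speed limits (rad/s): [2.57, 2.57, 3.14, 3.14, 3.14, 3.14].

## Interface

Orientations are given as a unit quaternion [x, y, z, w].
In Python, from workcell import ctrl, get_image gives the robot as it stands.
- The arm moves only by the shell command python3 -m handwheel 'ROWS' [FORCE]. ROWS is a JSON object of lists of equal length, an entry for each row: "travel": the shift along the world's x, y, z in units of 25 mm (1.0 is 25 mm), a list of three; "angular": the turn, a rotation vector about the world's x, y, z in units of 6 degrees (1.0 is 6 degrees), a list of three; "jaw": the opening, from 0 (shut) to 1 (fully open). In form: {"travel": [[dx, dy, dz], ...], "angular": [[ax, ay, az], ...], "jaw": [jaw, ...]}. A call has 1 to 20 rows; each row is the pose to reach, as a shift and turn from the pose commanded when the call began; what a row does not reach only later rows make up. A row lasts 1/12 s, in which the tool goes at most 41.7 mm and 7.16 degrees, less where a joint would pass 70% of its speed; a pose out of reach is approached as far as the arm can. A call with a gripper value outside its range is refused whole. The fingers move at their own pace and stop on an object; FORCE is the grip in N (left out, the last holds). Time passes only in rows, so rows that repeat a pose let the fingers close. It gives the time, the measured TCP pose, the force, the opening and the grip force at its end, in the units of the state.
- ctrl.observe(): the state, without advancing time (a new reading comes with each control period).
- get_image(name): name is "scene" or "top" or "wrist"; returns a dict with "image" (480x640x3 uint8, red, green, blue), "depth" (480x640 float32, mm along the optical axis (not along the pixel's ray), 0 where there is no reading), "camera_matrix" (3x3 intrinsics, pixels), "extrinsics" (4x4, takes a point from world to camera coordinates); the wrist camera has in their place "T_tool_cam" (4x4, takes a point from camera to tool coordinates, whose origin is the TCP and whose axes are the flange's). Camera axes: x right, y up, looking along -z (the intrinsics and any distortion apply to the point x, -y, -z); pixel columns grow to the right and rows downward; lengths in mm; the calibration is good to about 2 mm. A picture is of the moment at which its call begins: read the wrist's pose just before it.
- ctrl.finish_job(): hands the job in; it is judged then, once.
The state is a dict: "t": time; "joint_positions": joint angles; "dq": joint speeds; "joint_efforts": joint torques, N m; "eef_pos": TCP position; "tcp_rot": TCP orientation; "force": force on the tool from outside, world axes, zero at the start; "wrist_torque": the same for the moment, N m; "gripper_width": finger opening in mm; "grip_force": force on a finger pad.
Only numpy, scipy, OpenCV 4.12 (cv2) and the standard library are available. Lean on these libraries where they do the work, as an engineer would, in place of code of your own. Each camera call takes 0.05 s, during which the arm holds its last target. There are 200 camera calls.

## Working session

There is one attempt and no reset: what is moved stays moved. The work goes in short steps, Python scripts to look and compute and a shell command to move; the robot and the scene stay as the last step left them, time stands still between calls to the robot, and variables do not carry over. Pictures are saved under pics/ and viewed, at most 10 in all, crops included, and the job is handed in when it is done.

```bash
mkdir -p pics; ls
cat > h.py <<'E'
import numpy as np, cv2
from workcell import ctrl, get_image
def grab(n):
    g=get_image(n); np.savez(f'/tmp/{n}.npz',**{k:v for k,v in g.items()}); return g
def pts(g):
    K=g['camera_matrix'];d=g['depth'];v,u=np.mgrid[0:480,0:640]
    x=(u-K[0,2])/K[0,0]*d; y=-(v-K[1,2])/K[1,1]*d
    P=np.stack([x,y,-d,np.ones_like(d)],-1)
    return (P@np.linalg.inv(g['extrinsics']).T)[...,:3]
E
python3 - <<'E'
from h import *
print(ctrl.observe(),ctrl.grip_depth)
a=grab('scene');b=grab('top')
for n,g in(('scene',a),('top',b)):
    cv2.imwrite(f'pics/{n}0.png',g['image'][...,::-1]); print(n,g['camera_matrix'],g['extrinsics'],(g['depth']>0).mean(), [k for k in g])
E
```

```text
pics
{'t': 0.0, 'joint_positions': array([ 1.21947061e+00,  3.07530148e-01,  1.50768261e+00,  1.43591826e-05,
        1.32838500e+00, -7.34877664e-02]), 'dq': array([-1.12090860e-03, -4.13637912e-04, -1.72386871e-03, -5.44301440e-05,
        1.09856032e-03, -1.02517445e-03]), 'joint_efforts': array([-4.80851231e-04, -4.57566547e+01, -2.51910818e+01, -1.32607861e-04,
        1.34539386e-02,  1.03364596e-05]), 'eef_pos': array([157.47984157, 552.28728994, 230.40209951]), 'tcp_rot': array([ 1.38474231e-01,  9.90365530e-01, -9.78552311e-04, -2.18162554e-04]), 'force': array([ 0.29269482, -0.0779495 ,  0.03839414]), 'wrist_torque': array([-0.00231289,  0.00222875,  0.03667293]), 'grip_force': 0.0, 'gripper_width': 85.26646387945736} 18.700000000000003
scene [[462.37777818   0.         326.0499781 ]
 [  0.         462.37777818 233.37286036]
 [  0.           0.           1.        ]] [[ 9.12361787e-01 -4.09262597e-01  1.00047831e-02 -5.34921698e+02]
 [ 3.05184603e-01  6.96225485e-01  6.49717194e-01 -3.26849632e+02]
 [-2.72870531e-01 -5.89723834e-01  7.60110171e-01 -9.98531852e+02]
 [ 0.00000000e+00  0.00000000e+00  0.00000000e+00  1.00000000e+00]] 0.9960677083333334 ['image', 'depth', 'camera_matrix', 'extrinsics']
top [[530.45445853   0.         320.25611924]
 [  0.         530.45445853 240.61064565]
 [  0.           0.           1.        ]] [[-6.03259237e-03 -9.99877533e-01  1.44404622e-02  1.02508394e+02]
 [ 9.98148569e-01 -5.14689224e-03  6.06048138e-02 -6.08302149e+02]
 [-6.05230682e-02  1.47793308e-02  9.98057378e-01 -1.39710537e+03]
 [ 0.00000000e+00  0.00000000e+00  0.00000000e+00  1.00000000e+00]] 0.9961328125 ['image', 'depth', 'camera_matrix', 'extrinsics']
```

View pics/scene0.png

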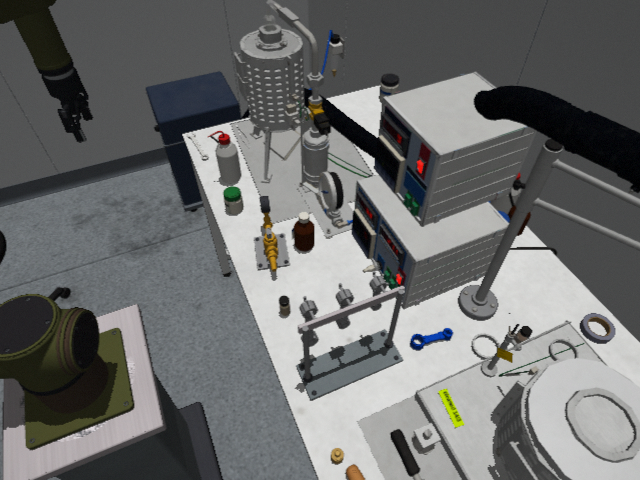

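View pics/top0.png

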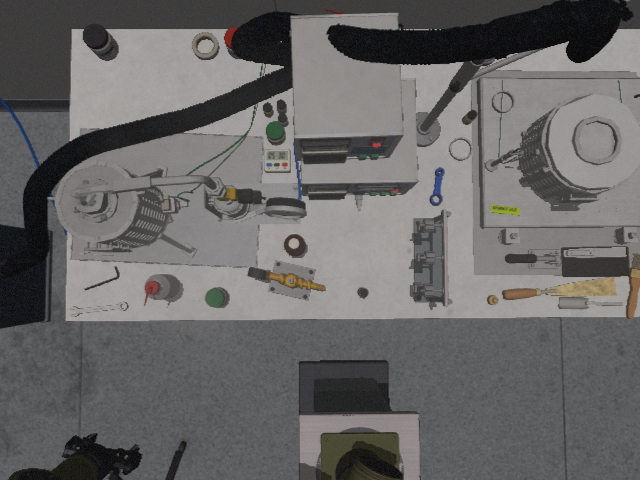

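The scene view shows the rail at about (350,340) with three keys hanging on its far (+y) side, at (308,308), (345,294) and (378,283). The blue look-alike lies at (432,338), the cock is at (270,250) and the vial at (285,305). The top view shows the rail at (430,257), the cock at (292,280) and the vial at (363,293).

Run:
```python
from h import *
a=dict(np.load('/tmp/scene.npz'));b=dict(np.load('/tmp/top.npz'))
Pa,Pb=pts(a),pts(b)
print('bench',np.median(Pb[280:300,380:400,2]),np.median(Pa[300:310,260:270,2]))
def rect(P,m,nm):
    q=P[m][:,:2].astype(np.float32); r=cv2.minAreaRect(q); print(nm,m.sum(),r)
def box(P,x0,x1,y0,y1,z0,z1):
    return (P[...,0]>x0)&(P[...,0]<x1)&(P[...,1]>y0)&(P[...,1]<y1)&(P[...,2]>z0)&(P[...,2]<z1)
print('px rail top',Pb[257,430],'cock',Pb[280,292],'vial',Pb[293,363],'amber',Pb[244,295],'jar',Pb[297,216],'weight',Pb[299,492],'wash',Pb[288,165])
c=Pb[257,430]
for z0,z1,n in((3,13,'base'),(208,240,'bar/hooks'),(180,240,'hi')):
  for P,s in((Pa,'scene'),(Pb,'top')):
    m=box(P,400,760,c[1]-90,c[1]+110,z0,z1)
    if m.any(): rect(P,m,n+s)
    q=P[m]; print(q.min(0),q.max(0))
rgb=a['image'][180:390,230:440]
cv2.imwrite('pics/crop1.png',cv2.resize(rgb[...,::-1],(600,600),interpolation=cv2.INTER_CUBIC))
rgb=b['image'][205:310,240:460]
cv2.imwrite('pics/crop2.png',cv2.resize(rgb[...,::-1],(800,382),interpolation=cv2.INTER_CUBIC))
```

```text
bench 0.7368586535106942 -0.44543938542039996
px rail top [ 557.66425814 -148.13689674  222.7677339 ] cock [505.46453078 172.04883376  86.41123093] vial [470.39509883 -10.01160427  54.85051526] amber [595.02956569 163.35298092 111.99946662] jar [462.97953707 367.41137953  62.61179208] weight [ 451.15355185 -354.83574412   24.57681103] wash [488.42919888 480.3915262  125.02066384]
basescene 3704 ((580.24658203125, -139.70916748046875), (196.9926300048828, 357.5487060546875), 89.77648162841797)
[ 401.72554339 -237.96948133    3.0012939 ] [759.05396155 -40.63962126  12.90724802]
basetop 2755 ((580.2314453125, -137.7061309814453), (198.83203125, 359.3026428222656), 89.98961639404297)
[ 400.56755315 -237.09291608    3.0016517 ] [759.87826966 -38.25775302  12.99105282]
bar/hooksscene 1579 ((556.7950439453125, -160.4150848388672), (71.9314956665039, 221.27516174316406), 89.71802520751953)
[ 446.05075542 -196.86120461  208.11302701] [ 667.31571251 -124.08019876  230.83159817]
bar/hookstop 1056 ((605.5230712890625, -151.39564514160156), (324.32476806640625, 114.3101806640625), 14.451254844665527)
[ 446.4296953  -196.95262378  208.00736111] [756.42562496 -58.89253019 235.65611147]
hiscene 2568 ((614.6514282226562, -145.13758850097656), (342.61175537109375, 126.87052917480469), 19.143972396850586)
[ 446.05075542 -197.55226187  180.00752722] [759.97964958 -39.18071047 230.83159817]
hitop 1621 ((614.1679077148438, -144.95639038085938), (342.22509765625, 127.11995697021484), 19.476408004760742)
[ 446.4296953  -196.95262378  180.04339702] [759.93027069 -38.29365444 235.65611147]
```

View pics/crop1.png

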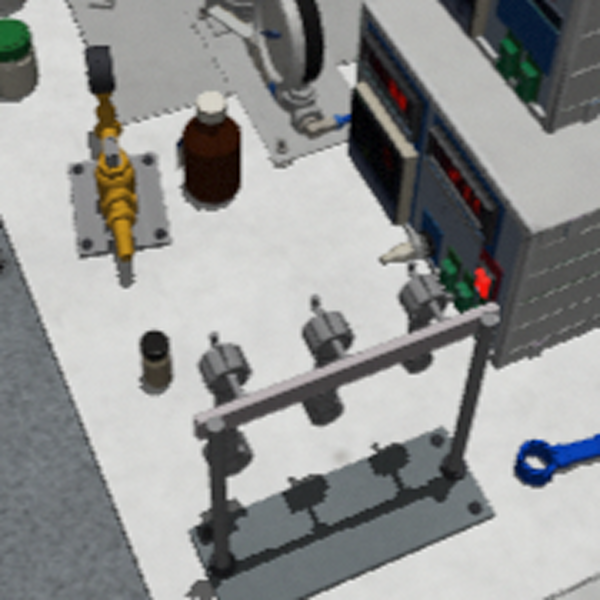

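View pics/crop2.png

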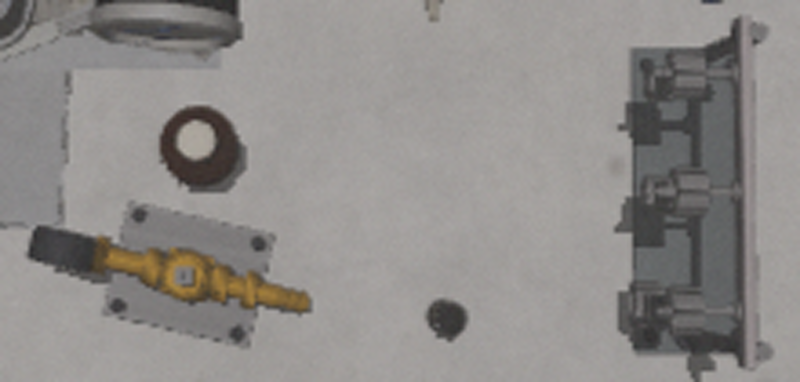

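The crops put the near key's eye at crop (225,365), scene (308,308). The middle eye is at crop (328,330), scene (345,294), and the far eye at crop (422,290), scene (378,283). The candidates for the longest key are these three plus the blue key at (432,338), which is excluded. The near one looks longest, and I'll check that by measurement and a wrist close-up. The first move takes the wrist camera over the cock.

```bash
python3 -m handwheel '{"travel":[[3,-3,2.8],[6,-6,2.8],[12,-15.7,2.8],[12,-15.7,2.8],[12,-15.7,2.8],[12,-15.7,2.8],[12,-15.7,2.8],[12,-15.7,2.8],[12,-15.7,2.8],[12,-15.7,2.8],[12,-15.7,2.8],[12,-15.7,2.8],[12,-15.7,2.8],[12,-15.7,2.8],[12,-15.7,2.8],[12,-15.7,2.8],[12,-15.7,2.8]],"angular":[[0,0,-1],[0,0,-2],[0,0,-12.3],[0,0,-12.3],[0,0,-12.3],[0,0,-12.3],[0,0,-12.3],[0,0,-12.3],[0,0,-12.3],[0,0,-12.3],[0,0,-12.3],[0,0,-12.3],[0,0,-12.3],[0,0,-12.3],[0,0,-12.3],[0,0,-12.3],[0,0,-12.3]],"jaw":[1,1,1,1,1,1,1,1,1,1,1,1,1,1,1,1,1]}' 40
cat >> h.py <<'E'
from scipy.spatial.transform import Rotation as R
def wrist():
    s=ctrl.observe(); g=get_image('wrist'); T=np.eye(4);T[:3,:3]=R.from_quat(s['tcp_rot']).as_matrix();T[:3,3]=s['eef_pos']
    g['extrinsics']=np.linalg.inv(T@g['T_tool_cam']); np.savez('/tmp/wrist.npz',**g); return g
def box(P,x0,x1,y0,y1,z0,z1):
    return (P[...,0]>x0)&(P[...,0]<x1)&(P[...,1]>y0)&(P[...,1]<y1)&(P[...,2]>z0)&(P[...,2]<z1)
E
python3 - <<'E'
from h import *
np.set_printoptions(precision=2,suppress=True)
g=wrist(); s=ctrl.observe(); print(s['t'],s['joint_positions'],s['eef_pos'],s['tcp_rot'])
print(g['T_tool_cam'],g['camera_matrix'])
cv2.imwrite('pics/w1.png',g['image'][...,::-1])
a=dict(np.load('/tmp/scene.npz'));b=dict(np.load('/tmp/top.npz'))
Pa,Pb=pts(a),pts(b)
for P in(Pa,Pb):
    q=P[box(P,430,690,-200,-180,212,240)]; l=np.polyfit(q[:,0],q[:,1],1); print('bar',q.min(0),q.max(0),l,np.median(q[:,1]))
# rail base
m=box(Pb,430,690,-230,-110,4,12); r=cv2.minAreaRect(Pb[m][:,:2].astype(np.float32)); print('base',r)
# keys: points between bench and eye, y in -175..-100
for P,n in((Pa,'scene'),(Pb,'top')):
    for x0 in(482,557,632):
        q=P[box(P,x0-25,x0+25,-172,-100,30,235)]
        h,_=np.histogram(q[:,2],np.arange(30,240,10)); print(n,x0,h, q[:,2].min(), np.median(q[q[:,2]>190][:,:2],axis=0))
E
```

```text
t: 1.52
eef_pos: [456.5, 161.7, 301.0]
tcp_rot: [0.705, 0.71, -0.0, -0.0]
force: [1.0, 0.5, 0.6]
gripper_width: 85.4
grip_force: 0.0
1.5667 [0.25 0.13 1.57 0.   1.44 0.25] [456.59 161.7  301.08] [ 0.7   0.71 -0.   -0.  ]
[[   0.      0.96    0.28   70.36]
 [   1.     -0.     -0.      0.51]
 [  -0.      0.28   -0.96 -142.69]
 [   0.      0.      0.      1.  ]] [[362.91   0.   317.79]
 [  0.   362.91 240.72]
 [  0.     0.     1.  ]]
bar [ 446.05 -196.86  212.  ] [ 667.32 -180.01  230.83] [  -0.   -183.12] -185.34587899622875
bar [ 446.43 -196.95  216.61] [ 667.49 -180.    235.66] [  -0.  -183.8] -183.71413924923547
base ((559.460693359375, -168.84823608398438), (117.22681427001953, 258.44696044921875), 89.73506927490234)
scene 482 [  0   0   0   1  22  18  35  29  14  13   1   0   0   4  18   5  37  26
 110  95] 69.24044589728624 [ 481.37 -148.27]
scene 557 [  0   0   0   0   0   0   0  25  31  49  20   0   0   0   8   6  31  30
 111  86] 102.02328443874546 [ 555.78 -151.86]
scene 632 [  0   0   0   0   0   0   0   0   0  14  27   9   0   1  14   8  32  27
 107  82] 121.71774798992669 [ 630.59 -151.24]
top 482 [ 0  0  0  0  6 17 35 37  9  6  5  2  4  2  1  0  9 10 72 84] 77.3267278489825 [ 482.75 -143.35]
top 557 [ 0  0  0  0  0  0  0  9 15 31  9  2  4  2  0  0  5 15 72 85] 103.29376387667094 [ 557.59 -146.79]
top 632 [ 0  0  0  0  0  0  0  0  0  7 16 20  7  3  0  0  9 10 58 82] 122.28823775513638 [ 631.32 -145.66]
```

View pics/w1.png

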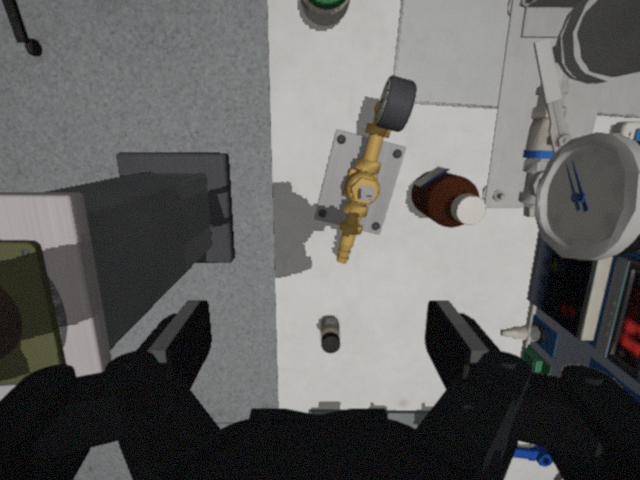

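The wrist view shows the cock with its spindle square at (366,193), the gauge at (395,105), the amber bottle at (450,200) and the vial at (330,333). By depth, the near key (x≈482) hangs lowest, at about 70 mm, against 102 and 122 for the others. That makes it the cock_key. I'm turning the tool to face −y in front of it.

```bash
python3 -m handwheel '{"travel":[[0.5,-4,0],[0.5,-4,0],[0.5,-4,0],[1,-7,-2],[1,-7,-2],[1,-7,-2],[1,-7,-2],[1,-7,-2],[1,-7,-4],[1,-7,-4],[1,-7,-4],[1,-7,-4],[1,-7,-4],[1,-7,-4],[1,-7,-4],[1,-7,-4],[1,-7,-4],[1,-7,-4],[1,-7,-4],[1,-7,-4]],"angular":[[0,0,0],[-1,0,0],[-2,0,0],[-13.33,0,0],[-13.33,0,0],[-13.33,0,0],[-13.33,0,0],[-13.33,0,0],[-13.33,0,0],[-13.33,0,0],[-13.33,0,0],[-13.33,0,0],[-13.33,0,0],[-13.33,0,0],[-13.33,0,0],[-13.33,0,0],[-13.33,0,0],[-13.33,0,0],[-13.33,0,0],[-13.33,0,0]],"jaw":[0.5,0.5,0.5,0.5,0.5,0.5,0.5,0.5,0.5,0.5,0.5,0.5,0.5,0.5,0.5,0.5,0.5,0.5,0.5,0.5]}'
python3 - <<'E'
from h import *
np.set_printoptions(precision=3,suppress=True)
g=wrist(); s=ctrl.observe(); print(s['t'],s['joint_positions'],s['eef_pos'],R.from_quat(s['tcp_rot']).as_matrix(),s['gripper_width'])
cv2.imwrite('pics/w2.png',g['image'][...,::-1])
E
```

```text
t: 3.23
eef_pos: [482.7, -14.8, 202.2]
tcp_rot: [0.541, 0.543, -0.455, 0.453]
force: [0.2, -0.7, 0.1]
gripper_width: 42.9
grip_force: 0.0
3.2833 [ 0.557  0.744  1.767 -1.01   1.737  1.035] [482.728 -14.832 202.048] [[-0.003  1.    -0.   ]
 [ 0.175  0.    -0.985]
 [-0.985 -0.003 -0.175]] 42.80986900174195
```

View pics/w2.png

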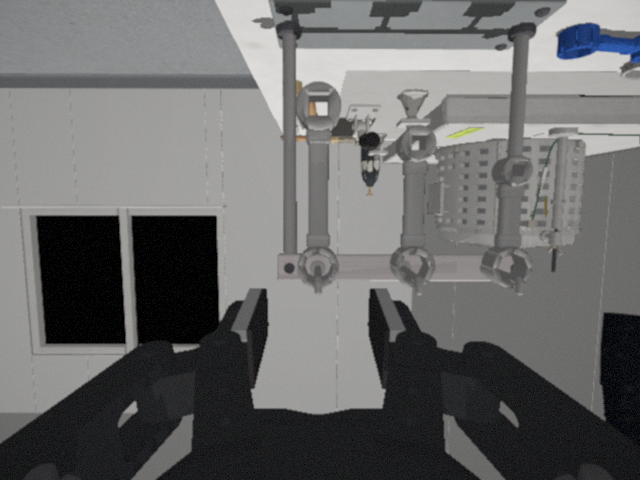

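The wrist view, which is upside down, shows the longest key at left: head at (320,104), eye at (319,265). The medium key runs (417,143)→(412,265) and the short one (515,170)→(507,265). So the longest is on the nearest hook. Next I measure its handle.

Run:
```python
from h import *
np.set_printoptions(precision=1,suppress=True)
g=dict(np.load('/tmp/wrist.npz')); P=pts(g)
for v in(95,104,115,140,160,180,200,220,240,265):
    r=P[v,280:350]; m=(r[:,1]>-175)&(r[:,1]<-110)&(abs(r[:,0]-482)<30)
    if m.any(): print(v,m.sum(),r[m].min(0),r[m].max(0),np.median(r[m],0))
print('bar',P[265,380],'medhandle',P[200,415])
q=P[box(P,455,515,-175,-110,60,230)];print(q.min(0),q.max(0))
```

```text
95 43 [ 468.4 -136.7   79.9] [ 498.8 -132.7   81. ] [ 483.6 -134.8   80.4]
104 29 [ 466.9 -142.1   84.8] [ 500.3 -132.9   87.2] [ 490.3 -134.3   86.9]
115 41 [ 468.3 -139.9   93.3] [ 499.2 -133.5   94.8] [ 483.6 -134.6   94.5]
140 25 [ 474.7 -141.2  111.2] [ 492.7 -137.6  111.8] [ 483.7 -139.6  111.5]
160 21 [ 476.2 -141.8  125.9] [ 491.3 -138.   126.3] [ 483.7 -139.8  126.1]
180 20 [ 476.1 -141.8  140.9] [ 490.6 -138.6  141.1] [ 483.4 -140.1  141. ]
200 20 [ 476.1 -141.5  156. ] [ 490.7 -138.3  156. ] [ 483.4 -139.9  156. ]
220 19 [ 476.1 -141.5  171.2] [ 490.7 -138.8  171.3] [ 483.8 -139.8  171.2]
240 24 [ 474.6 -141.3  186.4] [ 492.3 -137.7  186.7] [ 483.4 -139.3  186.5]
265 31 [ 455.2 -175.   204.9] [ 499.1 -133.2  212.2] [ 483.1 -150.   207.8]
bar [ 538.7 -178.4  212.6] medhandle [ 558.6 -143.9  155.8]
[ 455.2 -175.    70.2] [ 500.4 -122.4  225.2]
```

```bash
python3 -m handwheel '{"travel":[[0,-1,-2.1],[0,-2,-2.1],[0,-3,-2.1],[0,-4,-2.1],[0,-4.6,-2.1],[0,-5.1,-2.1],[0,-5.5,-2.1],[0,-5.5,-2.1],[0,-5.5,-2.1],[0,-5.5,-2.1],[0,-5.5,-2.1],[0,-5.5,-2.1],[0,-5.5,-2.1],[0,-5.5,-2.1],[0,-5.5,-2.1],[0,-5.5,-2.1],[0,-5.5,-2.1],[0,-5.5,-2.1]],"angular":[[0,0,0],[0,0,0],[0,0,0],[0,0,0],[0,0,0],[0,0,0],[0,0,0],[0,0,0],[0,0,0],[0,0,0],[0,0,0],[0,0,0],[0,0,0],[0,0,0],[0,0,0],[0,0,0],[0,0,0],[0,0,0]],"jaw":[0.5,0.5,0.5,0.5,0.5,0.5,0.5,0.5,0.5,0,0,0,0,0,0,0,0,0]}' 70
```

```text
t: 4.78
eef_pos: [482.8, -152.0, 148.8]
tcp_rot: [0.54, 0.543, -0.456, 0.453]
force: [0.1, 1.8, 1.0]
gripper_width: 13.8
grip_force: 69.2
```

```bash
python3 -m handwheel '{"travel":[[0,0,0.2],[0,0,0.35],[0,0,0.48],[0,0,0.48],[0,0.3,0.48],[0,0.6,0.48],[0,0.9,0.48],[0,1.2,0.48],[0,1.5,0.48],[0,1.8,0.48],[0,2.2,0.48],[0,2.6,0.48],[0,2.8,0.48],[0,2.8,0.48],[0,2.8,0.48]],"angular":[[0,0,0],[0,0,0],[0,0,0],[0,0,0],[0,0,0],[0,0,0],[0,0,0],[0,0,0],[0,0,0],[0,0,0],[0,0,0],[0,0,0],[0,0,0],[0,0,0],[0,0,0]],"jaw":[0,0,0,0,0,0,0,0,0,0,0,0,0,0,0]}' 70
python3 - <<'E'
from h import *
g=wrist(); cv2.imwrite('pics/w3.png',g['image'][...,::-1])
E
```

```text
t: 6.03
eef_pos: [482.9, -81.6, 160.8]
tcp_rot: [0.54, 0.543, -0.455, 0.454]
force: [0.5, -0.1, -1.7]
gripper_width: 13.8
grip_force: 69.0
```

View pics/w3.png

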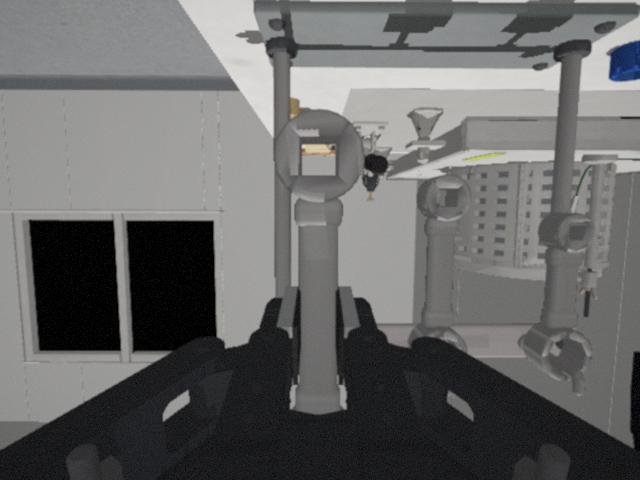

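The key is in the fingers, clear of the rail, with its head at (320,155). The other two still hang at (445,270) and (565,300). I'm carrying it to free bench near (560,0) and turning it flat.

```bash
python3 -m handwheel '{"travel":[[0.5,0.5,0.5],[1,1,0.5],[1.5,1.5,0.5],[2,2,0.5],[2.5,2.5,0.5],[3.1,3,0.5],[3.1,3,0.5],[3.1,3,0.5],[3.1,3,0.5],[3.1,3,0.5],[3.1,3,0.5],[3.1,3,0.5],[3.1,3,0],[3.1,3,-1],[3.1,3,-2],[3.1,3,-3],[3.1,3,-4],[3.1,3,-4.8],[3.1,3,-4.8],[3.1,3,-4.8]],"angular":[[1,0,0],[2,0,0],[3,0,0],[4.2,0,0],[5.4,0,0],[6.6,0,0],[7.8,0,0],[9,0,0],[10.2,0,0],[11.4,0,0],[12.6,0,0],[13.8,0,0],[15,0,0],[15,0,0],[15,0,0],[15,0,0],[15,0,0],[15,0,0],[15,0,0],[15,0,0]],"jaw":[0,0,0,0,0,0,0,0,0,0,0,0,0,0,0,0,0,0,0,0]}' 70
python3 -c "
from h import *
s=ctrl.observe();print(s['joint_positions'],s['eef_pos'],R.from_quat(s['tcp_rot']).as_matrix().round(3))"
```

```text
t: 7.75
eef_pos: [557.9, -7.2, 39.6]
tcp_rot: [0.703, 0.706, 0.06, -0.064]
force: [-0.1, -1.1, -1.5]
gripper_width: 13.7
grip_force: 68.8
[-0.20286885  0.50811326  1.76265347  0.2150072   0.92300746 -0.34150027] [557.85739343  -7.19126544  39.64744454] [[-0.004  1.    -0.005]
 [ 0.985  0.004  0.175]
 [ 0.175 -0.005 -0.985]]
```

```bash
python3 -m handwheel '{"travel":[[0,0,-0.4],[0,0,-0.8],[0,0,-1.1],[0,0,-1.25],[0,0,-1.35],[0,0,-1.35],[0,0,-1.35]],"angular":[[0,0,0],[0,0,0],[0,0,0],[0,0,0],[0,0,0],[0,0,0],[0,0,0]],"jaw":[0,0,0,0,0,0,0]}' 70
```

```text
t: 8.33
eef_pos: [560.3, -7.0, 7.1]
tcp_rot: [0.703, 0.706, 0.062, -0.062]
force: [0.4, 0.1, -1.3]
gripper_width: 13.8
grip_force: 68.8
```

```bash
python3 -m handwheel '{"travel":[[0,0,-0.05],[0,0,-0.1],[0,0,-0.1],[0,0,-0.1]],"angular":[[0,0,0],[0,0,0],[0,0,0],[0,0,0]],"jaw":[0,0,0,0]}' 70
python3 -m handwheel '{"travel":[[0,0,0],[0,0,0],[0,0,0],[0,0,0],[0,0,0],[0,0,0],[0,0,1],[0,0,2],[0,0,3],[0,-1,4],[0,-2,5],[0,-2.5,6],[0,-2.5,6],[0,-2.5,6],[0,-2.5,6]],"angular":[[0,0,0],[0,0,0],[0,0,0],[0,0,0],[0,0,0],[0,0,0],[0,0,0],[0,0,0],[-1,0,0],[-1.67,0,0],[-1.67,0,0],[-1.67,0,0],[-1.67,0,0],[-1.67,0,0],[-1.67,0,0]],"jaw":[0.1,0.25,0.45,0.6,0.6,0.6,0.6,0.6,0.6,0.6,0.6,0.6,0.6,0.6,0.6]}'
python3 - <<'E'
from h import *
np.set_printoptions(precision=1,suppress=True)
b=grab('top'); P=pts(b)
print(P[200:300,300:420][box(P[200:300,300:420],480,620,-120,120,5,40)].shape)
m=box(P,500,620,-120,110,7,45); q=P[m]; print(m.sum(),q.min(0),q.max(0),cv2.minAreaRect(q[:,:2].astype(np.float32)))
g=wrist();P=pts(g);m=box(P,500,620,-120,110,5,45); q=P[m]; print(m.sum(),q.min(0),q.max(0),cv2.minAreaRect(q[:,:2].astype(np.float32)),ctrl.observe()['joint_positions'])
cv2.imwrite('pics/w4.png',g['image'][...,::-1])
E
```

```text
t: 8.67
eef_pos: [560.2, -7.0, 4.7]
tcp_rot: [0.703, 0.706, 0.062, -0.062]
force: [-0.3, -0.3, -1.6]
gripper_width: 13.7
grip_force: 68.8
t: 9.92
eef_pos: [559.5, -69.3, 154.2]
tcp_rot: [0.706, 0.709, -0.0, -0.001]
force: [0.7, -0.8, 0.7]
gripper_width: 50.9
grip_force: 0.0
(639, 3)
400 [500.5 -72.1   7. ] [618.8 108.3  28.4] ((560.6411743164062, 17.308990478515625), (176.87574768066406, 116.05870056152344), 87.40979766845703)
5345 [544.2 -81.6   5.1] [577.8  71.5  22.5] ((560.2655639648438, -5.0428009033203125), (153.0350799560547, 33.50423049926758), 89.28422546386719) [-0.2  0.4  1.6  0.   1.1 -0.2]
```

View pics/w4.png

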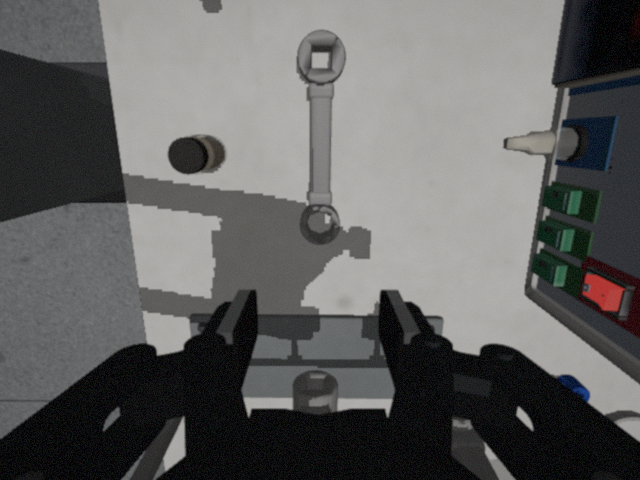

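The key lies flat, head at (321,57), eye at (320,223), vial clear at (190,155). Measured length is 153 and width 33.5, which matches. Next is a close look at the spindle with the empty gripper.

```bash
python3 -m handwheel '{"travel":[[-0.5,1,0.5],[-1,2.5,0.5],[-1.5,4,0.5],[-2.2,5.5,0.5],[-2.2,7,0.5],[-2.2,8.5,0.5],[-2.2,9.2,0.2],[-2.2,9.2,0.2],[-2.2,9.2,0.2],[-2.2,9.2,0.2]],"angular":[[0,0,0],[0,0,0],[0,0,0],[0,0,0],[0,0,0],[0,0,0],[0,0,0],[0,0,0],[0,0,0],[0,0,0]],"jaw":[0.6,0.6,0.6,0.6,0.6,0.6,0.6,0.6,0.6,0.6]}'
python3 - <<'E'
from h import *
np.set_printoptions(precision=2,suppress=True)
# key axis from previous wrist image
g=dict(np.load('/tmp/wrist.npz'));P=pts(g)
q=P[box(P,500,620,-50,35,11,20)]; print('handle n',len(q),np.polyfit(q[:,1],q[:,0],1),np.median(q,0))
for n,y in(('head',(37,75)),('eye',(-85,-50))):
    q=P[box(P,500,620,*y,15,30)];print(n,cv2.minEnclosingCircle(q[:,:2].astype(np.float32)),np.median(q[:,2]))
g=wrist();P=pts(g)
q=P[box(P,485,530,145,200,88,110)];print('spindle top',len(q),q.mean(0),q.min(0),q.max(0))
cv2.imwrite('pics/w5.png',cv2.resize(g['image'][...,::-1],(800,600)))
q=P[box(P,430,590,90,255,3,10)];r=cv2.minAreaRect(q[:,:2].astype(np.float32));print('plate',r)
E
```

```text
t: 10.85
eef_pos: [504.3, 160.0, 158.5]
tcp_rot: [0.705, 0.709, -0.001, -0.0]
force: [-0.3, -0.5, -0.4]
gripper_width: 51.4
grip_force: 0.0
handle n 2527 [  0.   560.76] [560.75  -5.09  14.44]
head ((560.8499755859375, 53.83488464355469), 17.743791580200195) 19.86268880813583
eye ((560.728515625, -65.53714752197266), 16.051177978515625) 19.70359281179003
spindle top 371 [505.63 178.64  92.84] [499.5  171.84  88.04] [511.57 183.8   97.44]
plate ((522.7705078125, 173.37002563476562), (109.93553924560547, 120.3642807006836), 76.5946044921875)
```

View pics/w5.png

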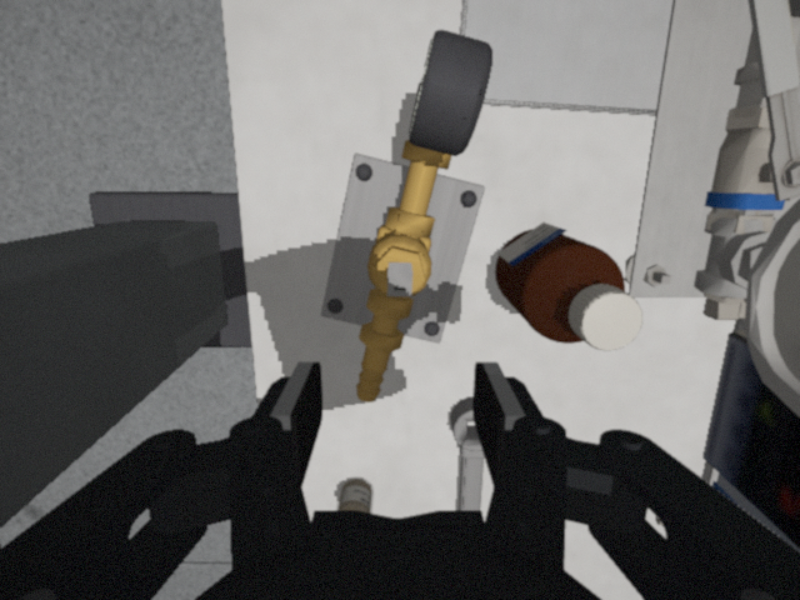

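The spindle's grey square shows at (400,277), the gauge at (455,90) and the bottle at (560,285). Next I fit its centre and angle.

Run:
```python
from h import *
np.set_printoptions(precision=2,suppress=True)
g=dict(np.load('/tmp/wrist.npz'));P=pts(g);I=g['image'].astype(int)
B=box(P,480,530,150,200,0,200)
for z0,z1 in((95.5,99),(92,95.5),(88,92),(80,88),(70,80),(66,99),(61,67)):
    m=box(P,490,521,158,195,z0,z1); q=P[m]
    if len(q)>4:print(z0,z1,len(q),q.mean(0),cv2.minAreaRect(q[:,:2].astype(np.float32)))
hi=box(P,490,521,158,195,66,99)
n=cv2.fitEllipse(P[box(P,480,530,150,200,61,66)][:,:2].astype(np.float32)) ;print('nut',n)
# plate
m=box(P,430,590,90,255,3,10)&(np.ptp(I,-1)<40); m=cv2.morphologyEx(m.astype(np.uint8),cv2.MORPH_OPEN,np.ones((3,3)))
c=cv2.findContours(m,0,2)[0]; c=max(c,key=cv2.contourArea)
q=P[c[:,0,1],c[:,0,0]][:,:2].astype(np.float32);print('plate',cv2.minAreaRect(q))
gb=box(P,480,590,215,300,76,118);q=P[gb];print('gauge',q.min(0),q.max(0),q.mean(0))
v,u=np.nonzero(hi);c=(slice(v.min()-8,v.max()+9),slice(u.min()-8,u.max()+9));print(v.min(),v.max(),u.min(),u.max())
im=cv2.resize(g['image'][c][...,::-1],None,fx=14,fy=14,interpolation=cv2.INTER_CUBIC);print(im.shape)
cv2.imwrite('pics/w5c.png',cv2.resize(im,None,fx=min(1,600/im.shape[0]),fy=min(1,600/im.shape[0])))
```

```text
95.5 99 89 [505.59 177.69  96.29] ((505.5073547363281, 177.73284912109375), (5.851684093475342, 6.694085597991943), 0.6356238126754761)
92 95.5 123 [505.63 178.55  93.89] ((505.5393371582031, 177.8163299560547), (8.35193920135498, 9.544130325317383), 0.2012494057416916)
88 92 159 [505.65 179.23  90.08] ((505.7054138183594, 177.61647033691406), (12.157675743103027, 11.819693565368652), 87.16116333007812)
80 88 63 [505.95 182.85  84.51] ((505.77313232421875, 177.98135375976562), (11.42236042022705, 11.655198097229004), 89.74132537841797)
70 80 61 [505.68 183.39  75.4 ] ((505.78094482421875, 183.412841796875), (0.6226698756217957, 11.933734893798828), 87.50631713867188)
66 99 520 [505.69 179.92  88.59] ((508.4569091796875, 177.94398498535156), (18.049211502075195, 12.00623607635498), 0.6569939255714417)
61 67 703 [505.4  180.7   64.01] ((505.544189453125, 177.59918212890625), (25.113367080688477, 27.746103286743164), 76.21539306640625)
nut ((505.6146240234375, 177.21803283691406), (22.289880752563477, 23.4765625), 175.250732421875)
plate ((481.3371276855469, 183.28604125976562), (109.85160827636719, 35.15835952758789), 76.60419464111328)
gauge [509.05 236.49  84.35] [540.36 283.35 118.  ] [523.83 257.41 112.92]
210 236 309 337
(602, 630, 3)
```

View pics/w5c.png

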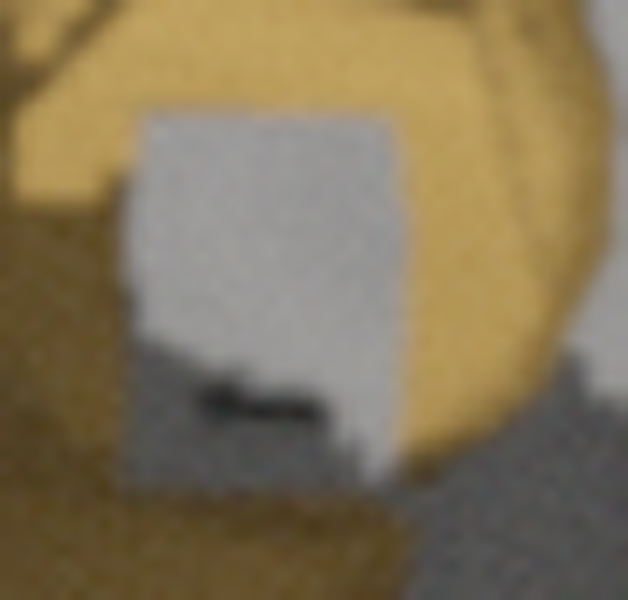

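The spindle centre is at (505.7,177.7), with its sides along the world axes to within 1°. The cock's yaw is −13.4° and a≈0.24, so the key's handle should start pointing to world −x and finish at about 257°. That keeps it away from both the gauge and the bottle. Now I take the fresh grip.

```bash
python3 -m handwheel '{"travel":[[0,-1.5,0],[0.5,-3,-0.5],[1.5,-4.5,-1.5],[2.25,-5.5,-2.5],[2.25,-6.15,-3.5],[2.25,-6.15,-4.5],[2.25,-6.15,-5.3],[2.25,-6.15,-5.8],[2.25,-6.15,-6.1],[2.25,-6.15,-6.26],[2.25,-6.15,-6.26],[2.25,-6.15,-6.26],[2.25,-6.15,-6.26],[2.25,-6.15,-6.26]],"angular":[[0,0,0],[0,0,0],[0,0,0],[0,0,0],[0,0,0],[0,0,0],[0,0,0],[0,0,0],[0,0,0],[0,0,0],[0,0,0],[0,0,0],[0,0,0],[0,0,0]],"jaw":[0.6,0.6,0.6,0.6,0.6,0.6,0.6,0.6,0.6,0.6,0.6,0.6,0.6,0.6]}'
python3 -m handwheel '{"travel":[[0,0,0],[0,0,0],[0,0,0],[0,0,0],[0,0,0],[0,0,0],[0,0,0],[0,0,0],[0,0,0]],"angular":[[0,0,0],[0,0,0],[0,0,0],[0,0,0],[0,0,0],[0,0,0],[0,0,0],[0,0,0],[0,0,0]],"jaw":[0.4,0.2,0,0,0,0,0,0,0]}' 100
```

```text
t: 12.07
eef_pos: [562.3, 6.7, 4.2]
tcp_rot: [0.705, 0.709, 0.001, 0.001]
force: [0.0, -0.1, 0.0]
gripper_width: 51.5
grip_force: 0.0
t: 12.82
eef_pos: [561.5, 6.9, 3.9]
tcp_rot: [0.705, 0.709, 0.0, 0.0]
force: [-1.4, -0.0, 5.7]
gripper_width: 13.0
grip_force: 97.9
```

```bash
python3 -m handwheel '{"travel":[[0,0,1],[0,0,2.5],[0,0,4],[0,1,5.8],[-0.5,2,5.8],[-1,3,5.8],[-2,4,5.8],[-3,5,5.8],[-4.1,6,5.8],[-4.1,6.8,5.8],[-4.1,6.8,5.8],[-4.1,6.8,5.8],[-4.1,6.8,5.8],[-4.1,6.8,5.8],[-4.1,6.8,5.8],[-4.1,6.8,5.8],[-4.1,6.8,5.8],[-4.1,6.8,5.8],[-4.1,6.8,5.8],[-4.1,6.8,5.8]],"angular":[[0,0,0],[0,0,0],[0,0,0],[0,0,-1.1],[0,0,-2.2],[0,0,-3.3],[0,0,-4.4],[0,0,-5.5],[0,0,-6.6],[0,0,-7.7],[0,0,-8.8],[0,0,-9.9],[0,0,-11],[0,0,-12.1],[0,0,-13.2],[0,0,-14.3],[0,0,-15],[0,0,-15],[0,0,-15],[0,0,-15]],"jaw":[0,0,0,0,0,0,0,0,0,0,0,0,0,0,0,0,0,0,0,0]}'
cat > km.py <<'E'
from h import *
np.set_printoptions(precision=3,suppress=True)
s=ctrl.observe();g=wrist();P=pts(g);t=s['eef_pos'];print(s['joint_positions'],t,s['gripper_width'])
zt=t[2]
m=box(P,t[0]+15,t[0]+75,t[1]-40,t[1]+40,zt,zt+30); q=P[m]
hd=q[q[:,2]>zt+12]; print('head',len(hd),cv2.minEnclosingCircle(hd[:,:2].astype(np.float32)),np.median(hd[:,2]))
A=np.c_[hd[:,:2],np.ones(len(hd))]; print('tilt',np.linalg.lstsq(A,hd[:,2],rcond=None)[0])
q=P[box(P,t[0]+12,t[0]+27,t[1]-15,t[1]+15,zt-2,zt+30)]
if len(q)>20: print('handle',len(q),np.median(q,0))
import sys
cv2.imwrite('pics/'+sys.argv[1]+'.png',g['image'][...,::-1])
E
python3 km.py w6
```

```text
t: 14.48
eef_pos: [458.7, 176.7, 147.9]
tcp_rot: [1.0, 0.004, -0.0, 0.0]
force: [-0.5, 1.4, -1.4]
gripper_width: 12.9
grip_force: 98.5
[ 0.282  0.276  1.793 -0.     1.073  1.846] [458.704 176.68  147.93 ] 12.914999167826352
head 5768 ((498.8105773925781, 177.60426330566406), 25.076093673706055) 163.9440802678207
tilt [  0.017  -0.002 155.716]
handle 1591 [478.063 176.508 158.645]
```

View pics/w6.png

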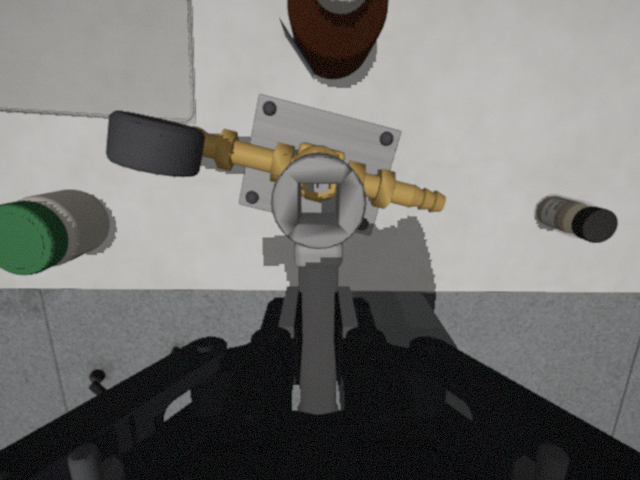

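The key is held level with its square hole at about (320,195), directly above the spindle, whose tip shows inside the hole. Next I refine the head centre.

Run:
```python
from h import *
np.set_printoptions(precision=2,suppress=True)
g=dict(np.load('/tmp/wrist.npz'));P=pts(g)
m=box(P,482,535,150,205,158,170); q=P[m]; print(q.min(0),q.max(0),cv2.minEnclosingCircle(q[q[:,0]>492][:,:2].astype(np.float32)))
# hole: non-key pixels enclosed
mm=m.astype(np.uint8);c,h=cv2.findContours(mm,cv2.RETR_CCOMP,cv2.CHAIN_APPROX_NONE)
for i,k in enumerate(c):
    if h[0,i,3]>=0 and cv2.contourArea(k)>80:
        w=P[k[:,0,1],k[:,0,0]]; print(len(w),cv2.minAreaRect(w[:,:2].astype(np.float32)))
q=P[box(P,470,484,160,195,145,170)];
for x in(471,475,479,483):
    r=q[abs(q[:,0]-x)<2]; 
    if len(r): print(x,r[:,1].min(),r[:,1].max(),np.median(r[:,2]))
s=P[box(P,485,530,160,195,66,99)]; print('spindle',len(s),s.mean(0),s.min(0),s.max(0))
```

```text
[482.03 160.02 158.01] [523.85 193.73 166.16] ((506.7983093261719, 176.80784606933594), 17.11848258972168)
146 ((506.95623779296875, 176.8353729248047), (14.531306266784668, 13.915054321289062), 0.07736524194478989)
471 163.68563170917585 189.70541801730533 159.18923622305226
475 168.96400413831034 184.5482026278779 158.3586686719841
479 169.0190805886195 184.4984947639574 158.42261911582688
483 167.1668182096931 186.00349951992717 158.92457188213055
spindle 175 [502.74 177.59  92.63] [495.75 171.71  66.08] [505.22 183.47  97.44]
```

```bash
python3 -m handwheel '{"travel":[[-0.05,0.035,-0.6],[-0.05,0.035,-1.2],[-0.05,0.035,-1.5],[-0.05,0.035,-1.5],[-0.05,0.035,-1.5]],"angular":[[0,0,0],[0,0,0],[0,0,0],[0,0,0],[0,0,0]],"jaw":[0,0,0,0,0]}'
python3 - <<'E'
from h import *
np.set_printoptions(precision=2,suppress=True)
g=wrist();P=pts(g);z=ctrl.observe()['eef_pos'][2]
m=box(P,482,535,150,205,z+10,z+22)
mm=m.astype(np.uint8);c,h=cv2.findContours(mm,cv2.RETR_CCOMP,cv2.CHAIN_APPROX_NONE)
for i,k in enumerate(c):
    if h[0,i,3]>=0 and cv2.contourArea(k)>80:
        w=P[k[:,0,1],k[:,0,0]]; print(len(w),cv2.minAreaRect(w[:,:2].astype(np.float32)))
for a,b in((95,99),(92,95),(88,92)):
    s=P[box(P,490,520,160,195,a,b)]
    if len(s)>4: print(a,len(s),s.mean(0),s.min(0),s.max(0),cv2.minAreaRect(s[:,:2].astype(np.float32)))
E
```

```text
t: 14.95
eef_pos: [457.5, 177.5, 110.3]
tcp_rot: [1.0, 0.003, -0.001, 0.0]
force: [-0.2, 0.0, -1.2]
gripper_width: 12.5
grip_force: 98.6
147 ((505.7264099121094, 177.5947723388672), (14.222280502319336, 14.158061981201172), 0.2695085108280182)
95 202 [505.77 177.31  96.03] [502.38 174.01  95.01] [508.76 180.58  97.69] ((505.571044921875, 177.29595947265625), (6.3841094970703125, 6.56430196762085), 0.08577298372983932)
92 108 [504.5  177.63  93.51] [501.41 172.6   92.03] [508.5  181.96  94.97] ((504.9318542480469, 177.32752990722656), (7.031895160675049, 9.364852905273438), 0.7758005261421204)
88 139 [503.27 177.15  90.1 ] [499.84 171.54  88.04] [507.96 183.44  92.  ] ((503.8772888183594, 177.51121520996094), (8.09490966796875, 11.894932746887207), 0.4105701446533203)
```

Hole (505.7,177.6) over spindle top (505.6,177.3), both square to the axes. I'm pressing the key on.

```bash
python3 -m handwheel '{"travel":[[0,-0.01,-0.2],[0,-0.01,-0.4],[0,-0.01,-0.6],[0,-0.01,-0.75],[0,-0.01,-0.9],[0,-0.01,-0.9]],"angular":[[0,0,0],[0,0,0],[0,0,0],[0,0,0],[0,0,0],[0,0,0]],"jaw":[0,0,0,0,0,0]}'
python3 -m handwheel '{"travel":[[0,0,-0.15],[0,0,-0.3],[0,0,-0.45],[0,0,-0.6],[0,0,-0.7],[0,0,-0.75],[0,0,-0.75]],"angular":[[0,0,0],[0,0,0],[0,0,0],[0,0,0],[0,0,0],[0,0,0],[0,0,0]],"jaw":[0,0,0,0,0,0,0]}'
```

```text
t: 15.5
eef_pos: [457.1, 177.1, 87.2]
tcp_rot: [1.0, 0.002, -0.001, 0.0]
force: [-0.9, 0.8, -1.7]
gripper_width: 12.7
grip_force: 98.5
t: 16.08
eef_pos: [457.5, 177.3, 68.9]
tcp_rot: [1.0, 0.002, -0.0, 0.0]
force: [-0.4, 1.1, -1.4]
gripper_width: 13.0
grip_force: 98.5
```

```bash
python3 -m handwheel '{"travel":[[0,0,-0.04],[0,0,-0.08],[0,0,-0.08],[0,0,-0.08]],"angular":[[0,0,0],[0,0,0],[0,0,0],[0,0,0]],"jaw":[0,0,0,0]}'
python3 km.py w7
```

```text
t: 16.42
eef_pos: [457.9, 177.4, 67.6]
tcp_rot: [1.0, 0.002, 0.0, -0.0]
force: [-0.9, 0.3, 0.5]
gripper_width: 12.9
grip_force: 99.0
[ 0.284  0.384  1.891 -0.     0.866  1.849] [457.87  177.374  67.622] 12.865770993958531
head 7043 ((499.23944091796875, 178.67770385742188), 23.82950782775879) 84.15272809352196
tilt [ 0.029 -0.002 71.086]
handle 1562 [477.256 177.213  78.442]
```

The head top is at 84 mm, so the key is fully seated. Now I turn it anticlockwise about the spindle axis (radius 47.9 mm).

```bash
python3 -m handwheel '{"travel":[[0.01,-0.2,0],[0.042,-0.398,0],[0.094,-0.592,0],[0.166,-0.779,0],[0.257,-0.958,0],[0.366,-1.126,0],[0.492,-1.282,0],[0.634,-1.424,0],[0.79,-1.55,0],[0.958,-1.659,0],[1.137,-1.75,0],[1.324,-1.822,0],[1.324,-1.822,0],[1.324,-1.822,0],[1.324,-1.822,0]],"angular":[[0,0,1],[0,0,2],[0,0,3],[0,0,4],[0,0,5],[0,0,6],[0,0,7],[0,0,8],[0,0,9],[0,0,10],[0,0,11],[0,0,12],[0,0,12],[0,0,12],[0,0,12]],"jaw":[0,0,0,0,0,0,0,0,0,0,0,0,0,0,0]}'
python3 -c "
from h import *
s=ctrl.observe();print(s['joint_positions'],s['eef_pos'],s['wrist_torque'],s['force']);d=s['eef_pos'][:2]-[505.65,177.5];print(np.hypot(*d),np.degrees(np.arctan2(d[1],d[0]))%360)"
```

```text
t: 17.72
eef_pos: [490.6, 132.0, 67.5]
tcp_rot: [0.808, 0.589, 0.0, -0.0]
force: [-0.1, 1.4, 3.1]
gripper_width: 12.8
grip_force: 99.1
[1.79533672e-01 4.02214359e-01 1.85468759e+00 4.19170821e-04
 8.84554065e-01 4.90928030e-01] [490.58312766 132.04655072  67.48877515] [0.36972795 0.18941333 0.01647863] [-0.08256299  1.37188208  3.10076217]
47.885558292841466 251.66071567072436
```

```bash
python3 -m handwheel '{"travel":[[0.1,-0.03,0],[0.194,-0.052,0],[0.325,-0.075,0],[0.325,-0.075,0],[0.325,-0.075,0]],"angular":[[0,0,0.5],[0,0,1],[0,0,1.667],[0,0,1.667],[0,0,1.667]],"jaw":[0,0,0,0,0]}'
python3 -m handwheel '{"travel":[[0.05,-0.006,0],[0.1,-0.012,0],[0.1,-0.012,0],[0.1,-0.012,0]],"angular":[[0,0,0.25],[0,0,0.5],[0,0,0.5],[0,0,0.5]],"jaw":[0,0,0,0]}'
python3 -c "
from h import *
s=ctrl.observe();print(s['wrist_torque'],s['force']);d=s['eef_pos'][:2]-[505.65,177.5];print(np.hypot(*d),np.degrees(np.arctan2(d[1],d[0]))%360)"
```

```text
t: 18.13
eef_pos: [498.6, 130.2, 67.4]
tcp_rot: [0.754, 0.657, 0.0, -0.0]
force: [-2.8, 2.4, 3.7]
gripper_width: 13.0
grip_force: 99.2
t: 18.47
eef_pos: [500.9, 129.9, 67.4]
tcp_rot: [0.736, 0.677, -0.0, -0.0]
force: [-3.0, 3.2, 3.0]
gripper_width: 13.0
grip_force: 99.3
[ 0.6751793   0.47085471 -0.01943046] [-2.965726    3.21590097  3.00825965]
47.810486572240755 264.3399250661547
```

```bash
python3 -m handwheel '{"travel":[[0.05,-0.003,0],[0.1,-0.006,0],[0.1,-0.006,0],[0.1,-0.006,0]],"angular":[[0,0,0.25],[0,0,0.5],[0,0,0.5],[0,0,0.5]],"jaw":[0,0,0,0]}'
python3 -m handwheel '{"travel":[[0.05,0,0],[0.1,0.002,0],[0.1,0.002,0],[0.1,0.002,0]],"angular":[[0,0,0.25],[0,0,0.5],[0,0,0.5],[0,0,0.5]],"jaw":[0,0,0,0]}'
python3 km.py w8 | head -1
```

```text
t: 18.8
eef_pos: [503.5, 129.8, 67.3]
tcp_rot: [0.718, 0.696, -0.0, -0.0]
force: [-3.2, 4.4, 4.8]
gripper_width: 13.1
grip_force: 99.3
t: 19.13
eef_pos: [505.9, 129.7, 67.3]
tcp_rot: [0.7, 0.714, -0.0, -0.0]
force: [-3.8, 4.6, 5.7]
gripper_width: 12.8
grip_force: 99.4
[0.17  0.418 1.824 0.001 0.901 0.149] [505.874 129.728  67.33 ] 12.807698487075095
```

```bash
cat > ka.py <<'E'
from h import *
np.set_printoptions(precision=2,suppress=True)
g=wrist();P=pts(g)
m=box(P,480,530,155,205,81,89);mm=m.astype(np.uint8);c,h=cv2.findContours(mm,cv2.RETR_CCOMP,cv2.CHAIN_APPROX_NONE)
q=P[m];print('head',np.median(q[:,2]),q.max(0),q.min(0))
q=P[box(P,485,525,140,162,74,82)];print('handle',len(q))
for y in(145,149,153,157):
    r=q[abs(q[:,1]-y)<1.5]
    if len(r): print(y,r[:,0].min(),r[:,0].max(),(r[:,0].min()+r[:,0].max())/2)
s=P[box(P,490,520,160,200,90,99)];print('spindle',len(s),s.mean(0),cv2.minAreaRect(s[s[:,2]>93][:,:2].astype(np.float32)),cv2.minAreaRect(s[:,:2].astype(np.float32)))
q=P[box(P,440,560,20,115,70,90)];print('eye side',len(q))
E
python3 ka.py
```

```text
head 84.06567673115183 [522.68 194.15  89.  ] [488.83 160.38  81.05]
handle 2285
145 498.34622403206504 513.9358293502887 506.1410266911769
149 498.2936785019061 513.7980097610673 506.04584413148666
153 496.7712665852097 515.5687772840835 506.17002193464657
157 496.75242087875876 515.4104616706538 506.0814412747063
spindle 955 [505.55 178.11  93.87] ((505.5321044921875, 177.4779052734375), (8.381839752197266, 8.741522789001465), 75.66498565673828) ((505.4892272949219, 177.57415771484375), (11.11294937133789, 11.203386306762695), 77.3240966796875)
eye side 2274
```

View pics/w8.png

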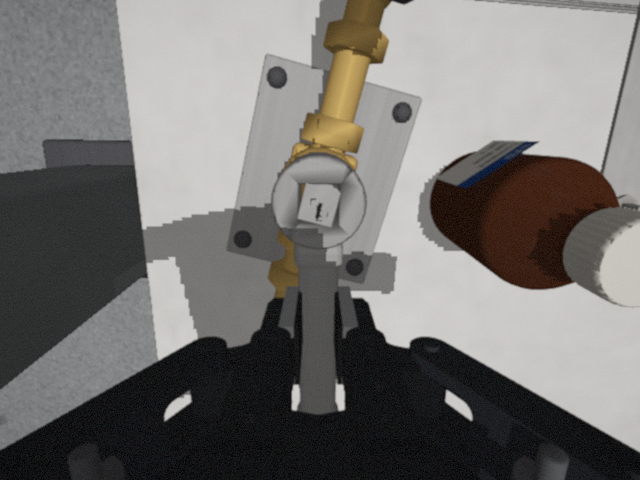

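The spindle square now sits at about 76.5° world, so its angle is about 90° and it is at the stop. One more small nudge to confirm, by watching the force.

```bash
python3 -m handwheel '{"travel":[[0.05,0.002,0],[0.1,0.006,0],[0.1,0.006,0],[0.1,0.006,0]],"angular":[[0,0,0.25],[0,0,0.5],[0,0,0.5],[0,0,0.5]],"jaw":[0,0,0,0]}'
python3 ka.py; python3 -c "
from h import *
print(ctrl.observe()['wrist_torque'])"
```

```text
t: 19.57
eef_pos: [508.0, 129.8, 67.3]
tcp_rot: [0.681, 0.732, -0.0, -0.001]
force: [-4.0, 3.2, 5.4]
gripper_width: 12.9
grip_force: 99.5
head 84.0880718923724 [522.53 194.12  88.99] [488.63 160.17  81.01]
handle 2238
145 499.6285944625568 515.3277946095378 507.47819453604734
149 499.41379123870234 515.519036111557 507.46641367512973
153 497.6311453746883 516.4553810856559 507.0432632301721
157 497.42387897485764 516.2377596729851 506.8308193239214
spindle 962 [505.55 178.07  93.89] ((505.4483337402344, 177.5655517578125), (8.541461944580078, 8.932845115661621), 74.9212646484375) ((505.53564453125, 177.52162170410156), (11.070319175720215, 11.011503219604492), 77.0478744506836)
eye side 2241
[ 0.67801137  0.73845679 -0.23866262]
```

```bash
python3 -m handwheel '{"travel":[[0,0,0],[0,0,0],[0,0,0],[0,0,0],[0,0,0],[0,0,0],[0,0,0.6],[0,0,1.5],[0,0,2.5],[0,0.5,3.6],[0,1,3.6],[0,1.2,3.6],[0,1.2,3.6],[0,1.2,3.6]],"angular":[[0,0,0],[0,0,0],[0,0,0],[0,0,0],[0,0,0],[0,0,0],[0,0,0],[0,0,0],[0,0,0],[0,0,0],[0,0,0],[0,0,0],[0,0,0],[0,0,0]],"jaw":[0.1,0.2,0.3,0.4,0.5,0.5,0.5,0.5,0.5,0.5,0.5,0.5,0.5,0.5]}'
python3 ka.py
python3 - <<'E'
from h import *
g=dict(np.load('/tmp/wrist.npz'));P=pts(g)
m=box(P,480,535,155,205,81,88).astype(np.uint8);c,h=cv2.findContours(m,cv2.RETR_CCOMP,cv2.CHAIN_APPROX_NONE)
for i,k in enumerate(c):
    if h[0,i,3]>=0 and cv2.contourArea(k)>60:
        w=P[k[:,0,1],k[:,0,0]]; print('hole',len(w),cv2.minAreaRect(w[:,:2].astype(np.float32)))
for n,a,b in(('handle',76,81),):
    q=P[box(P,480,535,75,155,a,b)]; print(n,len(q),cv2.fitLine(q[:,:2].astype(np.float32),2,0,.01,.01).ravel())
q=P[box(P,480,535,155,205,80,87)];print('head',cv2.minEnclosingCircle(q[:,:2].astype(np.float32)))
q=P[box(P,470,545,30,75,80,90)];print('eye',len(q),np.median(q,0) if len(q) else 0)
I=cv2.imwrite('pics/w9.png',cv2.resize(g['image'][120:360,200:440,::-1],(600,600),interpolation=cv2.INTER_CUBIC))
E
```

```text
t: 20.78
eef_pos: [507.9, 159.4, 156.1]
tcp_rot: [0.68, 0.733, -0.001, -0.0]
force: [-0.6, 0.4, -0.1]
gripper_width: 42.8
grip_force: 0.0
head 84.03736759818787 [522.49 194.25  89.  ] [488.79 160.29  81.01]
handle 754
145 498.433603563824 514.2667071931619 506.35015537849296
149 498.222858706819 514.0900390835526 506.1564488951858
153 496.7064378828941 515.5712976007283 506.13886774181117
157 496.6021649265982 515.3625253439302 505.9823451352642
spindle 298 [505.57 178.44  93.91] ((505.6356506347656, 177.6849822998047), (8.857579231262207, 8.463522911071777), 79.6500244140625) ((505.6788330078125, 177.8238525390625), (10.805477142333984, 10.290369987487793), 76.10626220703125)
eye side 2647
hole 98 ((505.7108154296875, 176.6140899658203), (14.877795219421387, 15.882397651672363), 0.38076284527778625)
handle 2451 [ 2.2174763e-02 -9.9975413e-01  5.0687186e+02  1.1629669e+02]
head ((505.0968933105469, 175.40164184570312), 19.09750747680664)
eye 862 [508.07993325  59.22224914  82.36246122]
```

```bash
python3 -c "
from h import *
P=pts(grab('scene'))
for x in(557,632):
    q=P[box(P,x-25,x+25,-172,-100,30,235)];print(x,q[:,2].min(),len(q))
print(ctrl.observe()['t'],ctrl.finish_job())"
```

```text
557 101.82800188258057 396
632 122.4507202877337 320
the job is handed in; nothing more can be done
20.8833 None
```

I handed the job in at 20.9 s, and it returned no verdict. By my measurements the cock is at about 90° (fully open) and the longest key sits flat, fully down and released on the spindle. The other two keys still hang, and nothing was bumped as far as I saw. I viewed 12 pictures, two over the limit of 10.

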